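# Hold the gauge glass in the strain viewer's light

### The arm

A 7-joint arm with a two-finger parallel gripper is mounted at the origin on the work surface. World frame = base frame: x ahead of the robot, y to its left, z up, the work surface at z = 0. Lengths are in mm, angles in rad, forces in N, time in s.
With the tool pointing down it reaches from about 425 to 950 mm from the base axis. Payload 4.7 kg.
Tool frame: the origin (TCP) lies midway between the tips of the shut fingers; the grasp point (between the pads) lies 19 mm behind it; y points along the fingers, x is the direction in which the jaws open and shut, and the axes are right-handed (so a half turn about y gives the same grasp; the last joint's range is limited). The gripper opens to 87 mm and grips with 3 to 60 N. Pads are 19 mm wide; open, the fingers measure 117 mm over their backs; the gripper's body (75 mm by 190 mm) begins 51 mm behind the grasp point.
Start: joints at [1.287, 0.469, -0.049, 1.532, 0.024, 1.141, -0.082], TCP at [170.182, -653.213, 222.573] pointing down, gripper open.
Joint ranges: [-2.59, 2.59], [-0.33, 1.99], [-1.39, 1.29], [0.1, 2.45], [-1.04, 4.18], [0.21, 1.99], [-2.66, 2.66]. Speed limits (rad/s): [2.57, 2.57, 3.14, 3.14, 3.14, 3.14, 3.14].

### API

Orientations are given as a unit quaternion [w, x, y, z].
In Python, from plant import observe, viewer, r gives the robot as it stands. The module is installed in compiled form; this text tells all that it offers.
- The arm moves only by the shell command python3 -m handwheel 'ROWS' [FORCE]. ROWS is JSON, a list of rows, each a list of 3 entries, a list of its own where there are three numbers: the finger opening in cm, from 0 to 8.7, then the shift along the tool's x, y, z in cm, then the turn, a rotation vector about the tool's x, y, z in rad. A call has 1 to 20 rows; each row is the pose to reach, as a shift and turn from the pose commanded when the call began, along the tool's axes at that moment; what a row does not reach only later rows make up. A row lasts 1/8 s, in which the tool goes at most 62.5 mm and 10.7 degrees, less where a joint would pass 70% of its speed; a pose out of reach is approached as far as the arm can. A call with a gripper value outside its range is refused whole. The fingers move at their own pace and stop on an object; FORCE is the grip in N (left out, the last holds). Time passes only in rows, so rows that repeat a pose let the fingers close. It gives the time, the measured TCP pose, the force and the opening at its end, in the units of the state.
- observe(): the state, without advancing time (a new reading comes with each control period).
- viewer.capture(name): name is "scene" or "top"; returns a dict with "pixels" (400x640x3 uint8, red, green, blue), "fx", "fy", "cx", "cy" (pixels), "dist" ([k1, k2, p1, p2, k3] as OpenCV has them; the pictures are not rectified), "origin" and "rotation" of the camera in the world. Camera axes: x right, y up, looking along -z (the intrinsics and any distortion apply to the point x, -y, -z); pixel columns grow to the right and rows downward; lengths in mm; the calibration is good to about 2 mm. A picture is of the moment at which its call begins. There is no depth.
- r.close_job(): hands the job in, once; it reports no verdict.
The state is a dict: "t": time; "joint_pos": joint angles; "qvel": joint speeds; "effort": joint torques, N m; "tool_pos": TCP position; "orientation": TCP orientation; "ft_force": force on the tool from outside, world axes, zero at the start; "ft_torque": the same for the moment, N m; "finger_gap": finger opening in mm.
Only numpy, scipy, OpenCV 4.12 (cv2) and the standard library are available. Lean on these libraries where they do the work, as an engineer would, in place of code of your own. Each camera call takes 0.05 s, during which the arm holds its last target.

### The job

A sight glass is to be checked for strain before it is fitted. Push the tint-plate slide of the strain viewer fully home, then lift the longest of the three gauge glasses out of the wooden block, touching it only on its two narrow frosted edges and never on its polished faces, and finish while still holding it, upright and still, with its middle in the centre of the light path, midway between the viewer's two heads, polished faces square to the light. Do not bump the viewer with the glass, leave the two short glasses standing in the block, and leave the other things on the bench where they are.

Things in the scene. Friction and masses are not known exactly. Their poses are not given: they have to be found in the camera images.
- glass_mid (a point): Centre of the longest gauge glass, an upright clear glass bar, loose, 34 mm wide (x), 17 thick (y), 140 tall (z; centre 70 mm above its bottom), 180 g. Broad faces (normal y) are polished: never touch. The two narrow side edges (normal x, 34 mm apart) are whitish, frosted: grip these. Stands in a slot of the wooden block, lowest 30 mm inside with 1 mm play each side.
- spare_a_mid (a point): Middle of one of the two short gauge glasses: same glass, 34 x 17 mm, but 95 mm tall; stands in another slot of the block and stays there. Centre point, 47.5 mm above its bottom.
- spare_b_mid (a point): Middle of the other short gauge glass, 34 x 17 x 95 mm, in the remaining slot; stays there. Centre point, 47.5 mm above its bottom.
- rack: Pale wooden block, 75 mm (x) by 170 mm (y) by 40 mm high, fixed. Origin at the centre of its underside, on the bench. Three slots in a row along its y, 55 mm from centre to centre, each 30 mm deep (floor 10 mm above the bench); each glass stands with its 34 mm width along the block's x.
- light_path (a point): Centre of the viewer's light path, 110 mm above the bench, midway between its two heads: the middle of the glass goes here. y runs along the light, from lamp head (-y) to analyser head with eyepiece (+y); x is level, across the light, pointing away from the robot's side; z up. Turns with the viewer.
- viewer: Strain viewer, fixed; origin on the bench under light_path, same axes. Grey base plate 110 (x) by 420 mm (y), top 30 mm above the bench; two grey heads, tops 150 mm above the bench, 100 mm (lamp) and 90 mm (analyser) wide along x. Their facing sides with round 56 mm windows stand 95 mm either side of the light path's centre; window rims leave 176 mm free.
- tint_slide (a joint): Tint-plate slide, a flat bar through the analyser head, sliding level along the light path's x: 0 = fully out towards the robot, 0.050 m = fully home at its stop (about 4 mm of bar then shows between knob and head). About 3 N of friction; stays where it is left.
- tint_knob (a point): Centre of the flat outer end of the slide's round black knob (26 mm diameter, 25 mm long, axis level), 110 mm above the bench, on the robot's side of the analyser head. Push it along the light path's +x to send the slide home; this end is then 34 mm from the head's face. Axes as light_path.
- gauge_frame: Bystander: dark steel level-gauge frame lying flat, 66 x 170 x 29 mm with bolts, origin at the centre of its underside.
- vblock: Bystander: steel V-block 60 x 60 x 45 mm, origin at the centre of its underside.
- fitting: Bystander: small upright brass fitting, 34 mm diameter, 42 mm tall, origin at the centre of its underside.
- cleaner: Bystander: white plastic bottle, 52 mm diameter, 130 mm tall, origin at the centre of its underside.
- wrench: Bystander: steel wrench lying flat, 170 mm long.
- micrometer: Bystander: outside micrometer lying flat, about 150 mm long.
Things that resemble listed ones, but are neither listed nor needed, are in the scene too. Leave any yellow look-alike of the part that bears glass_mid alone.

How it is judged (in metres and radians):
On the way, in this order (a step that is already met when the one before it is completed fails the run):
1. the tint-plate slide is fully home (value of joint tint_slide above 0.046 m), for 0.2 s.
2. the longest glass is lifted out of the block, held by the fingers (z of glass_mid in the frame of rack above 0.115 m and contact force between the fingers and glass above 1 N), for 0.2 s.
At the end, for the whole second after the job is handed in: Slide home (4 mm). Long glass held by the fingers alone, still, upright (0.12 rad), middle within 12 mm sideways and 15 mm in height of the light axis, 30 mm of midway, faces square within 0.14 rad, clear of viewer and block. Short glasses in their slots (12 mm), other things within 30 mm (value of joint tint_slide above 0.046 m and x of glass_mid in the frame of light_path between -0.012 and 0.012 m and y of glass_mid in the frame of light_path between -0.03 and 0.03 m and z of glass_mid in the frame of light_path between -0.015 and 0.015 m and angle between the y axis of glass_mid and the y axis of light_path, either way round below 0.14 rad and angle between glass_mid's own z axis and vertical below 0.12 rad and linear speed of glass below 0.02 m/s and angular speed of glass below 0.15 rad/s and contact force between the fingers and glass above 2 N and contact force between glass and viewer below 0.2 N and contact force between glass and rack below 0.2 N and distance of each of spare_a_mid, spare_b_mid from where it was at the start of the episode below 0.012 m and angle between each of spare_a_mid, spare_b_mid's own z axis and vertical below 0.15 rad and distance of each of gauge_frame, vblock, fitting, cleaner, wrench, micrometer from where it was at the start of the episode below 0.03 m); the arm keeps its last pose, push and grip.
It fails at once if a polished face of the longest glass is touched by the robot (contact force between any of the fingers, the arm and glass_c0 above 0.5 N).
It fails at once if the glass is bumped against the viewer (contact force between glass and viewer above 1 N).
It fails at once if a short glass is pulled out or tipped (distance of any of spare_a_mid, spare_b_mid from where it was at the start of the episode above 0.015 m).
It fails at once if another thing on the bench is shoved away (distance of any of gauge_frame, vblock, fitting, cleaner, wrench, micrometer from where it was at the start of the episode above 0.03 m).
It also fails if it takes over 51 s, if anything falls off the work surface, if the arm or the gripper's body presses on something with over 40 N, if the wrist force passes 120 N, or if a joint passes its speed limit or range.

## Working session

There is one attempt and no reset: what is moved stays moved. The work goes in short steps, Python scripts to look and compute and a shell command to move; the robot and the scene stay as the last step left them, time stands still between calls to the robot, and variables do not carry over. Pictures are saved under pics/ and viewed, and the job is handed in when it is done.

```bash
mkdir -p pics
python3 - <<'E'
from plant import observe, viewer, r
import cv2, json
s=observe()
for k in s: print(k,s[k])
import pickle
for n in ("scene","top"):
    c=viewer.capture(n)
    pickle.dump(c,open(f"{n}0.pkl","wb"))
    cv2.imwrite(f"pics/{n}0.png",c["pixels"][:,:,::-1])
    print(n,{k:c[k] for k in c if k!="pixels"})
E
```

```text
t 0.0
joint_pos [ 1.28707725  0.46944615 -0.04860024  1.53370995  0.02409081  1.14102027
 -0.08231239]
qvel [-3.19601362e-05 -1.49425758e-04  5.23074216e-04 -4.64244268e-04
  1.41990919e-03 -7.06688922e-04 -5.25475968e-04]
effort [ 1.78835660e-05 -5.07979596e+01 -8.07537837e-02 -2.36157578e+01
 -6.12880639e-02  3.79762833e-02  1.76516796e-04]
tool_pos [ 170.00610263 -652.60206251  221.48950858]
orientation [ 0.5598977  -0.55907009  0.43298137 -0.43183601]
ft_force [-0.31200287 -0.85420348  0.40015616]
ft_torque [ 0.02800536 -0.02466731  0.03869248]
finger_gap 86.86653627409652
scene {'fx': 459.98313979412757, 'fy': 459.98313979412757, 'cx': 323.0585347929162, 'cy': 196.13018599075292, 'dist': array([0.03939781, 0.        , 0.        , 0.        , 0.        ]), 'origin': array([1060.09173541,  756.69427807,  832.68380985]), 'rotation': array([0.24266971, 0.12081243, 0.4232195 , 0.86452358])}
top {'fx': 397.4339674376688, 'fy': 397.4339674376688, 'cx': 323.8519375555565, 'cy': 202.70823676244078, 'dist': array([-0.04783196,  0.        ,  0.        ,  0.        ,  0.        ]), 'origin': array([ 390.47130848,  -47.17899518, 1297.81618113]), 'rotation': array([ 0.70862394,  0.05236902, -0.05544745, -0.70145219])}
```

View pics/scene0.png

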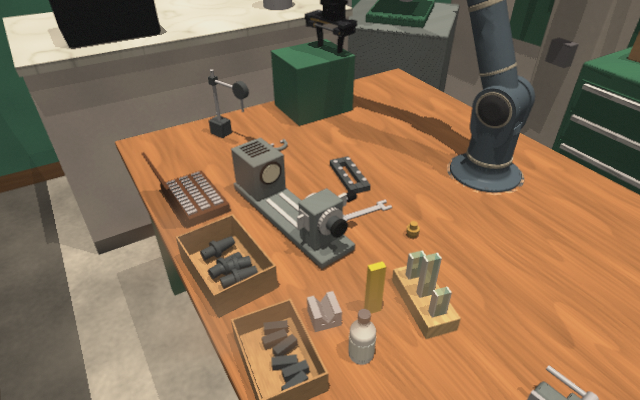

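View pics/top0.png

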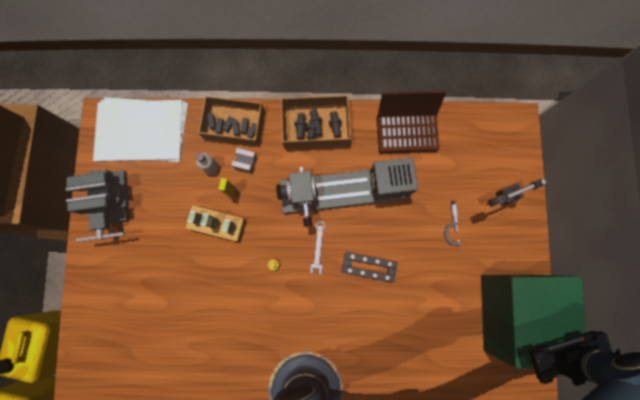

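```bash
cat > h.py <<'E'
import numpy as np, cv2, pickle
from scipy.spatial.transform import Rotation as R
def load(n): return pickle.load(open(n+".pkl","rb"))
def cap(n,tag):
    from plant import viewer
    c=viewer.capture(n); pickle.dump(c,open(f"{n}{tag}.pkl","wb")); return c
def KR(c):
    K=np.array([[c["fx"],0,c["cx"]],[0,c["fy"],c["cy"]],[0,0,1.]])
    q=c["rotation"]; return K,R.from_quat([q[1],q[2],q[3],q[0]]).as_matrix()
def ray(c,uv):
    K,M=KR(c); p=cv2.undistortPoints(np.array([[uv]],float),K,c["dist"])[0,0]
    d=M@np.array([p[0],-p[1],-1]); return c["origin"],d/np.linalg.norm(d)
def onz(c,uv,z):
    o,d=ray(c,uv); return o+d*(z-o[2])/d[2]
def proj(c,P):
    K,M=KR(c); p=(np.atleast_2d(P)-c["origin"])@M; p=p*[1,-1,-1]
    return cv2.projectPoints(p.reshape(-1,1,3),np.zeros(3),np.zeros(3),K,c["dist"])[0][:,0]
def tri(c1,u1,c2,u2):
    o1,d1=ray(c1,u1);o2,d2=ray(c2,u2)
    A=np.stack([d1,-d2],1);t=np.linalg.lstsq(A,o2-o1,rcond=None)[0]
    a=o1+d1*t[0];b=o2+d2*t[1];return (a+b)/2,np.linalg.norm(a-b)
def crop(c,x0,y0,w,h,s,name,pts=()):
    im=c["pixels"][y0:y0+h,x0:x0+w,::-1]
    im=cv2.resize(im,None,fx=s,fy=s,interpolation=cv2.INTER_CUBIC)
    for p in pts: cv2.circle(im,(int((p[0]-x0+.5)*s),int((p[1]-y0+.5)*s)),3,(0,0,255),1)
    for i in range(0,w,10): cv2.putText(im,str(x0+i) if i%20==0 else "",(int(i*s),10),0,.35,(255,255,0),1); cv2.line(im,(int(i*s),12),(int(i*s),16),(255,255,0),1)
    for i in range(0,h,10): cv2.putText(im,str(y0+i) if i%20==0 else "",(0,int(i*s)+4),0,.35,(255,255,0),1)
    cv2.imwrite(f"pics/{name}.png",im)
E
python3 - <<'E'
from h import *
a=load("scene0");b=load("top0")
crop(a,220,130,200,140,4,"s_view"); crop(a,360,230,120,110,5,"s_rack")
crop(b,260,145,170,90,4.5,"t_view"); crop(b,175,140,90,110,5,"t_rack")
E
```

```text
(no output)
```

View pics/s_view.png

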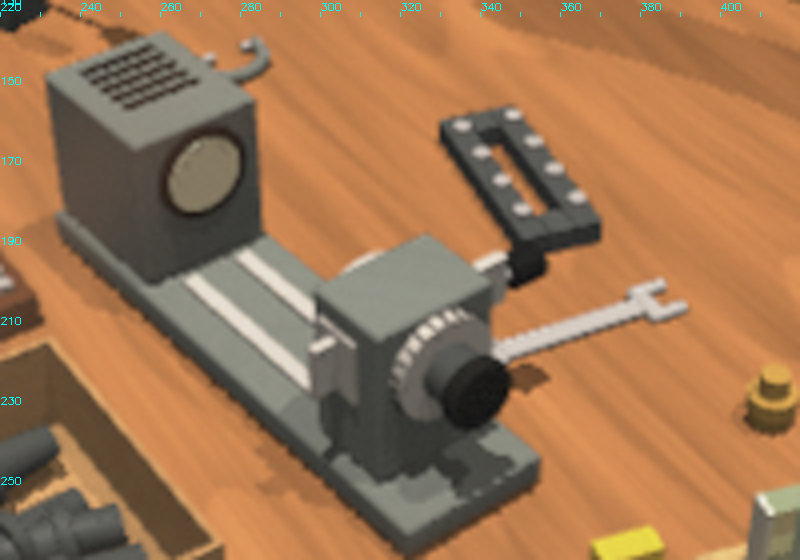

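View pics/s_rack.png

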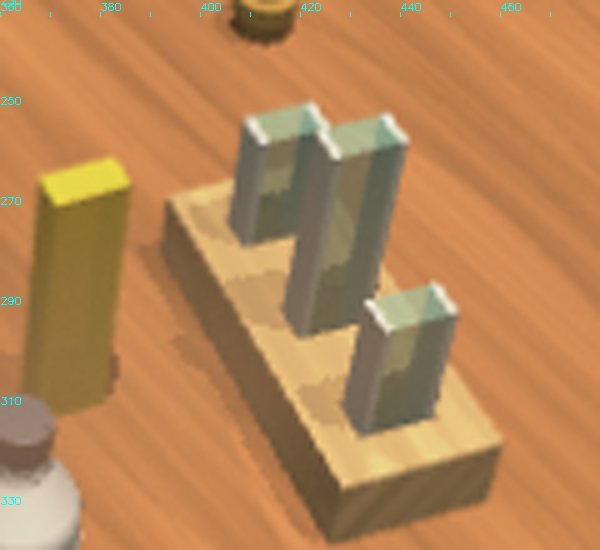

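View pics/t_view.png

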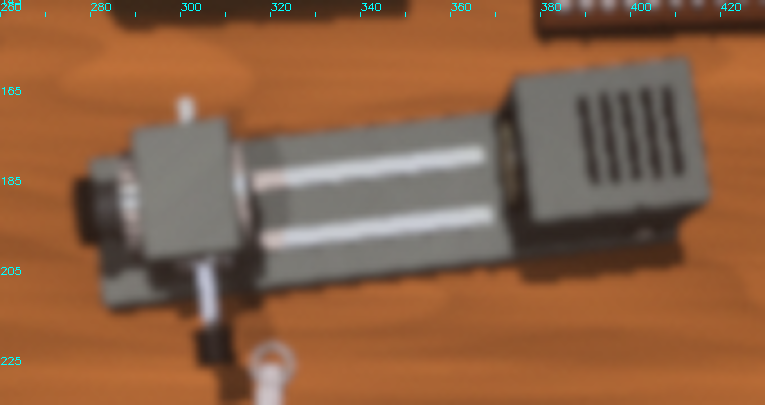

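View pics/t_rack.png

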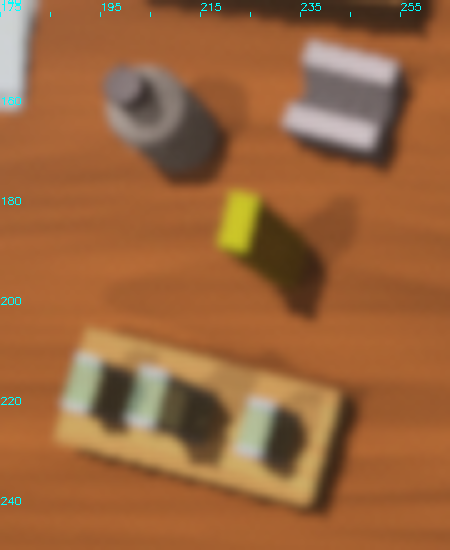

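Run:
```python
from h import *
np.set_printoptions(precision=1,suppress=True)
a=load("scene0");b=load("top0")
S=lambda x,y,x0,y0,s:(x0+x/s-.5,y0+y/s-.5)
print("rack top corners z40")
for p in [(165,203),(338,487),(500,440)]: print("scene",onz(a,S(*p,360,230,5),40))
for p in [(88,328),(345,387),(312,508),(57,440)]: print("top",onz(b,S(*p,175,140,5),40))
print("glass top corners z150 scene")
for p in [(320,137),(390,116),(408,142),(335,158)]: print(onz(a,S(*p,360,230,5),150))
print("top view z150")
for p in [(142,365),(168,368),(153,427),(126,423)]: print(onz(b,S(*p,175,140,5),150))
print("spares z105")
for q in ([(248,118),(312,104),(328,130),(265,145)],[(368,305),(435,286),(457,313),(388,333)]): 
  print(np.mean([onz(a,S(*p,360,230,5),105) for p in q],0))
for q in ([(77,352),(104,354),(88,413),(62,408)],[(248,396),(276,402),(262,460),(235,453)]): 
  print(np.mean([onz(b,S(*p,175,140,5),105) for p in q],0))
print("viewer heads z150: analyser")
for p in [(315,290),(425,236),(492,277),(380,343)]: print("s",onz(a,S(*p,220,130,4),150))
for p in [(133,128),(225,117),(240,247),(147,262)]: print("t",onz(b,S(*p,260,145,4.5),150))
print("lamp")
for p in [(47,75),(163,32),(256,99),(135,152)]: print("s",onz(a,S(*p,220,130,4),150))
for p in [(513,76),(689,57),(710,202),(531,222)]: print("t",onz(b,S(*p,260,145,4.5),150))
print("base z30")
for p in [(58,215),(408,555),(540,460)]: print("s",onz(a,S(*p,220,130,4),30))
for p in [(91,160),(106,310)]: print("t",onz(b,S(*p,260,145,4.5),30))
print("knob end z110")
print("t", [onz(b,S(*p,260,145,4.5),110) for p in [(198,366),(231,362),(199,332),(231,328)]])
```

```text
rack top corners z40
scene [532.4 209.2  40. ]
scene [570. 370.  40.]
scene [496.1 387.   40. ]
top [571.7 371.2  40. ]
top [535.5 204.   40. ]
top [458.3 221.9  40. ]
top [499.4 386.9  40. ]
glass top corners z150 scene
[527.8 289.1 150. ]
[494.6 294.8 150. ]
[498.7 309.9 150. ]
[530.6 301.4 150. ]
top view z150
[534.4 301.5 150. ]
[532.8 286.1 150. ]
[498.2 293.1 150. ]
[500.3 309.  150. ]
spares z105
[499.4 244.9 105. ]
[526.1 351.9 105. ]
[529.4 350.8 105. ]
[502.7 244.3 105. ]
viewer heads z150: analyser
s [660.9  -4.6 150. ]
s [576.6 -16.3 150. ]
s [563.7  39.5 150. ]
s [652.7  57.5 150. ]
t [655.   52.4 150. ]
t [663.   -7.9 150. ]
t [576.5 -19.  150. ]
t [566.   41.2 150. ]
lamp
s [ 703.6 -312.   150. ]
s [ 609.3 -323.7  150. ]
s [ 593.3 -209.6  150. ]
s [ 691.2 -193.3  150. ]
t [ 693.  -197.8  150. ]
t [ 707.5 -315.1  150. ]
t [ 609.7 -326.4  150. ]
t [ 595.1 -208.6  150. ]
base z30
s [ 709.4 -314.2   30. ]
s [665.8 110.5  30. ]
s [553.1  84.4  30. ]
t [658.6  92.7  30. ]
t [549.4  79.   30. ]
knob end z110
t [array([502.4,   8.8, 110. ]), array([505.3, -13.1, 110. ]), array([525.2,   8.6, 110. ]), array([528.1, -12.8, 110. ])]
```

Run:
```python
from h import *
from plant import observe
np.set_printoptions(precision=3,suppress=True)
s=observe();q=s["orientation"]
M=R.from_quat([q[1],q[2],q[3],q[0]]).as_matrix();print(M)
a=load("scene0");b=load("top0")
yaw=0.124;xv=np.array([np.cos(yaw),np.sin(yaw),0]);yv=np.array([-np.sin(yaw),np.cos(yaw),0]);L=np.array([631,-107,110.])
# knob black mask triangulation
for n,c,roi in(("s",a,(340,180,365,206)),("t",b,(300,214,315,230))):
    x0,y0,x1,y1=roi; m=(c["pixels"][y0:y1,x0:x1].max(2)<45); 
    print(n);print("\n".join("".join("#" if v else "." for v in r) for r in m))
for P in [L,L+95*yv,L-95*yv,L+135*yv-45*xv]: print(proj(a,P),proj(b,P))
```

```text
[[ 0.252 -0.     0.968]
 [-0.968  0.002  0.252]
 [-0.002 -1.    -0.   ]]
s
.##..............##......
..##.............##......
...#.....................
....#....................
....##...................
.....##..................
......#..................
......##................#
.......##................
........#......#.........
........######...........
.........######..........
.........########........
........########.........
........########.........
.......#########.........
........########.........
........########.........
.........######..........
........#####............
.......####..............
........#................
.........................
.........................
.........................
.........................
t
...............
...............
...............
...............
...............
...............
...............
...............
...............
...............
...............
...............
...............
...............
...............
...............
[[289.675 189.423]] [[342.261 184.154]]
[[311.797 207.455]] [[311.265 187.614]]
[[269.589 173.055]] [[373.115 180.719]]
[[336.015 208.343]] [[299.734 203.62 ]]
```

Run:
```python
from h import *
a=load("scene0");b=load("top0")
yaw=0.124;xv=np.array([np.cos(yaw),np.sin(yaw),0]);yv=np.array([-np.sin(yaw),np.cos(yaw),0]);Z=np.array([0,0,1.])
E=np.array([505,-2,110.])
pts=[E+13*(np.cos(t)*yv+np.sin(t)*Z)+k*25*xv for t in np.linspace(0,6.28,24) for k in(0,1)]
crop(a,320,170,60,50,12,"k_s",proj(a,pts)); crop(b,280,190,50,50,12,"k_t",proj(b,pts))
i=cv2.hconcat([cv2.resize(cv2.imread("pics/k_s.png"),(400,333)),cv2.resize(cv2.imread("pics/k_t.png"),(333,333))]);cv2.imwrite("pics/k.png",i)
```

```text
(no output)
```

View pics/k.png

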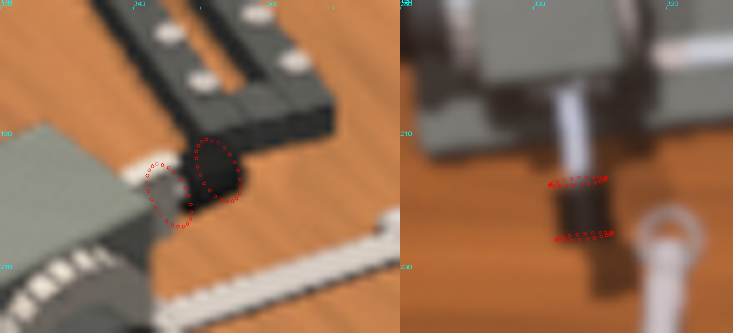

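```bash
python3 -m handwheel '[[0,[-2,0,3.5],[0,0,0]],[0,[-4.5,0,8.2],[0,0,0]],[0,[-7,0,13],[0,0,0]],[0,[-9.5,0,17.8],[0,0.02,0]],[0,[-12,0,22.5],[0,0.04,0]],[0,[-15,0,27],[0,0.06,0]],[0,[-19,0,30.5],[0,0.08,0]],[0,[-23.5,0,33],[0,0.1,0]],[0,[-28.5,0,35],[0,0.131,0]],[0,[-33.5,0,37],[0,0.131,0]],[0,[-38.5,0,39],[0,0.131,0]],[0,[-43.5,0.5,41],[0,0.131,0]],[0,[-48.5,1,42.5],[0,0.131,0]],[0,[-53,2,43.5],[0,0.131,0]],[0,[-55.3,2.2,43.8],[0,0.131,0]],[0,[-55.3,2.2,43.8],[0,0.131,0]]]'
python3 - <<'E'
from h import *
from plant import observe
np.set_printoptions(precision=3,suppress=True)
s=observe();q=s["orientation"];print(s["tool_pos"],s["joint_pos"],s["ft_force"])
M=R.from_quat([q[1],q[2],q[3],q[0]]).as_matrix();print(M)
a=cap("scene",1);b=cap("top",1)
crop(a,280,100,200,140,4,"s1"); crop(b,260,145,120,120,5,"t1")
E
```

```text
t: 2.1
tool_pos: [454.1, -6.0, 200.3]
orientation: [-0.531, 0.531, -0.467, 0.467]
ft_force: [0.6, -0.6, 0.6]
finger_gap: 0.4
[454.095  -6.014 200.25 ] [ 0.295  0.158 -0.414  2.041  0.077  0.957 -1.601] [ 0.609 -0.582  0.62 ]
[[ 0.128 -0.001  0.992]
 [-0.992  0.     0.128]
 [-0.    -1.    -0.001]]
```

View pics/s1.png

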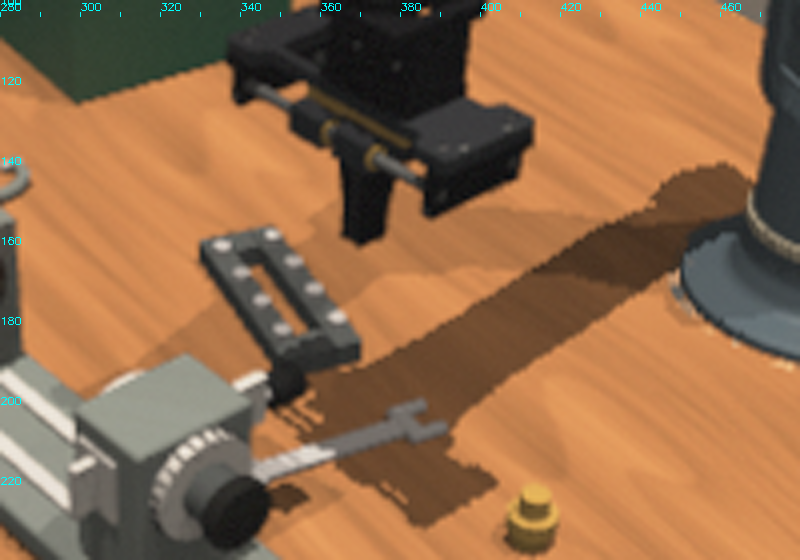

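View pics/t1.png

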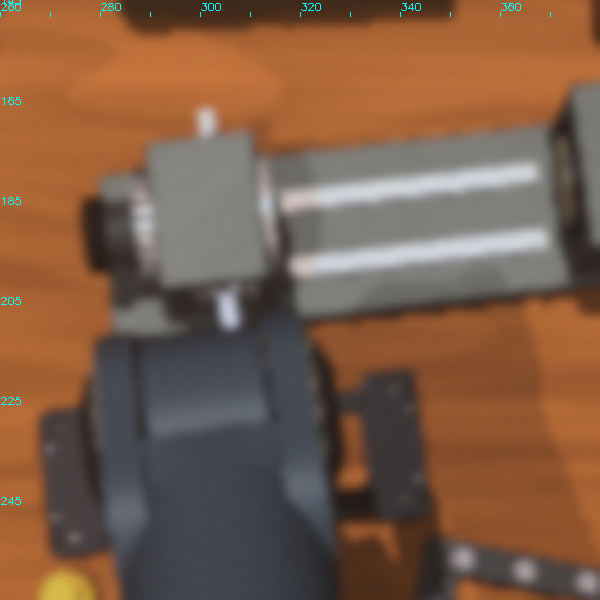

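```bash
python3 -m handwheel '[[0,[0,5,0],[0,0,0]],[0,[0.1,10.0,0],[0,0,0]],[0,[0.2,10.2,0],[0,0,0]],[0,[0.2,10.2,2],[0,0,0]],[0,[0.2,10.2,3],[0,0,0]],[0,[0.2,10.2,3.5],[0,0,0]],[0,[0.2,10.2,4],[0,0,0]],[0,[0.2,10.2,4.5],[0,0,0]],[0,[0.2,10.2,4.8],[0,0,0]]]'
python3 - <<'E'
from h import *
from plant import observe
a=cap("scene",2)
crop(a,280,140,100,100,6,"s2")
E
```

```text
t: 3.32
tool_pos: [502.2, -4.0, 98.5]
orientation: [-0.53, 0.53, -0.468, 0.468]
ft_force: [-2.7, -0.6, 3.5]
finger_gap: 0.4
```

View pics/s2.png

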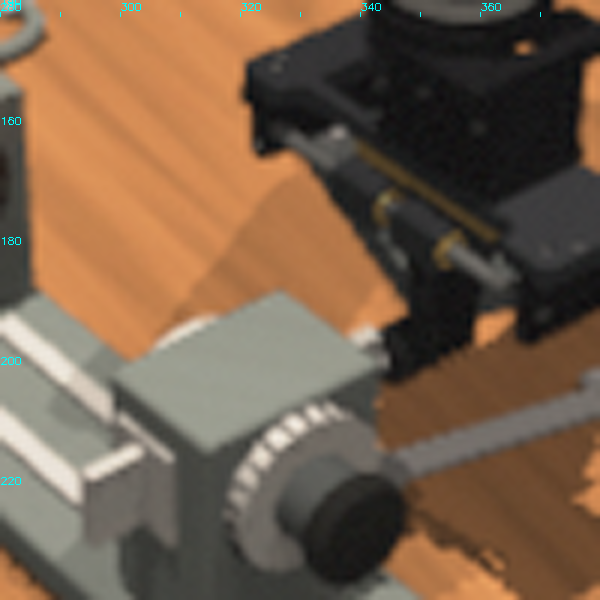

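```bash
python3 -m handwheel '[[0,[0,0,0.5],[0,0,0]],[0,[0,0,1.0],[0,0,0]],[0,[0,0,1.5],[0,0,0]],[0,[0,0,1.9],[0,0,0]],[0,[0,0,2.2],[0,0,0]],[0,[0,0,2.2],[0,0,0]]]'; python3 -m handwheel '[[0,[0,0,0.1],[0,0,0]],[0,[0,0,0.2],[0,0,0]],[0,[0,0,0.2],[0,0,0]]]'
```

```text
t: 4.12
tool_pos: [524.9, -0.9, 98.4]
orientation: [0.53, -0.53, 0.468, -0.468]
ft_force: [-0.8, -0.8, -1.0]
finger_gap: 0.0
t: 4.5
tool_pos: [526.1, -0.7, 98.5]
orientation: [-0.53, 0.53, -0.468, 0.468]
ft_force: [-3.7, -0.4, 0.1]
finger_gap: 0.3
```

```bash
for i in 1; do python3 -m handwheel '[[0,[0,0,0.1],[0,0,0]],[0,[0,0,0.2],[0,0,0]],[0,[0,0,0.2],[0,0,0]]]'; python3 -m handwheel '[[0,[0,0,0.1],[0,0,0]],[0,[0,0,0.2],[0,0,0]],[0,[0,0,0.2],[0,0,0]]]'; done; python3 -m handwheel '[[0,[0,0,0.1],[0,0,0]],[0,[0,0,0.2],[0,0,0]],[0,[0,0,0.2],[0,0,0]]]'
python3 - <<'E'
from h import *
a=cap("scene",3)
crop(a,280,140,100,100,6,"s3")
E
```

```text
t: 4.88
tool_pos: [526.1, -0.7, 98.4]
orientation: [-0.529, 0.531, -0.469, 0.467]
ft_force: [-8.5, -2.7, 5.3]
finger_gap: 0.2
t: 5.25
tool_pos: [526.1, -0.8, 98.4]
orientation: [-0.527, 0.533, -0.47, 0.466]
ft_force: [-14.1, -1.9, 10.4]
finger_gap: 0.7
t: 5.62
tool_pos: [526.2, -0.8, 98.3]
orientation: [-0.526, 0.534, -0.471, 0.465]
ft_force: [-17.3, -2.7, 15.6]
finger_gap: 0.4
```

View pics/s3.png

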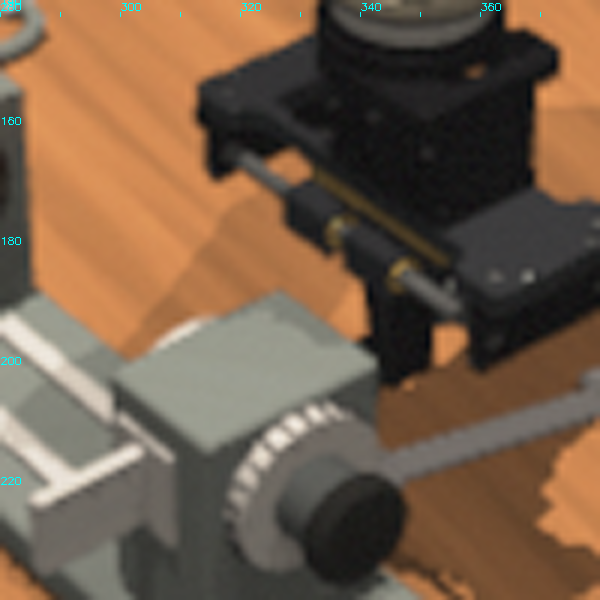

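```bash
python3 -m handwheel '[[0,[0,0,-3],[0,0,0]],[0,[0,0,-6],[0,0,0]],[0,[0,-5,-7],[0,0,0]],[0,[0,-10,-7],[0,0,0]],[5,[-2,-14,-7],[0,-0.15,0]],[8.7,[-6,-16,-5.5],[0,-0.3,0]],[8.7,[-11,-16,-4],[0,-0.45,0]],[8.7,[-16,-16,-2.5],[0,-0.6,0]],[8.7,[-21,-16,-1],[0,-0.78,0]],[8.7,[-25.5,-16,0.5],[0,-0.95,0]],[8.7,[-28.5,-16,1.5],[0,-1.1,0]],[8.7,[-29.6,-16,2],[0,-1.21,0]],[8.7,[-29.6,-16,2.1],[0,-1.21,0]],[8.7,[-29.6,-16,2.1],[0,-1.21,0]]]'
python3 - <<'E'
from h import *
from plant import observe
np.set_printoptions(precision=3,suppress=True)
s=observe();q=s["orientation"];print(s["tool_pos"],s["joint_pos"],s["ft_force"])
M=R.from_quat([q[1],q[2],q[3],q[0]]).as_matrix();print(M)
a=cap("scene",4);b=cap("top",4)
crop(a,280,120,200,140,4,"s4"); crop(b,160,140,160,120,5,"t4")
E
```

```text
t: 7.42
tool_pos: [517.2, 296.0, 258.8]
orientation: [0.702, -0.702, 0.084, -0.085]
ft_force: [-0.9, -0.4, 0.5]
finger_gap: 85.6
[517.196 295.953 258.78 ] [-0.043  0.401 -0.733  1.654  0.285  1.196 -1.081] [-0.92  -0.358  0.531]
[[ 0.971  0.001  0.237]
 [-0.237  0.     0.971]
 [ 0.001 -1.     0.001]]
```

View pics/s4.png

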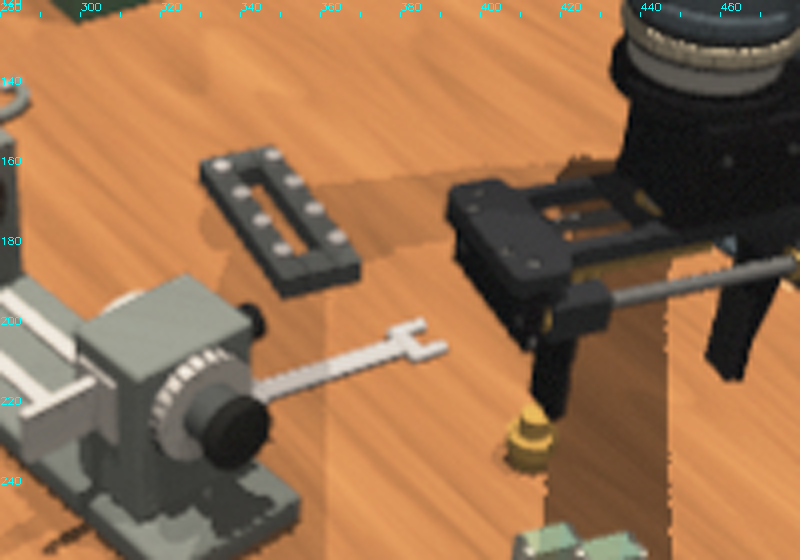

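View pics/t4.png

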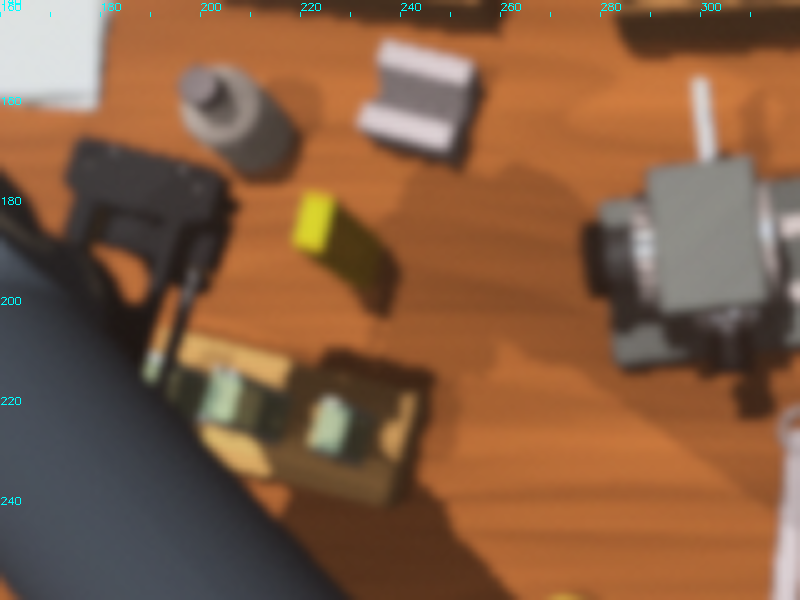

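Run:
```python
from h import *
from plant import observe
s=observe();c=load("scene4");q=s["orientation"];M=R.from_quat([q[1],q[2],q[3],q[0]]).as_matrix()
T=s["tool_pos"]
P=[T,T+50*M[:,0],T-50*M[:,0]]
for d in(42,58):
  for w in(-10,10):
    for g in (1,-1): P.append(T+g*d*M[:,0]+w*M[:,2])
crop(c,380,140,110,110,6,"chk",proj(c,P)); print(proj(c,P[:1]))
```

```text
[[437.76323274 216.74445023]]
```

View pics/chk.png

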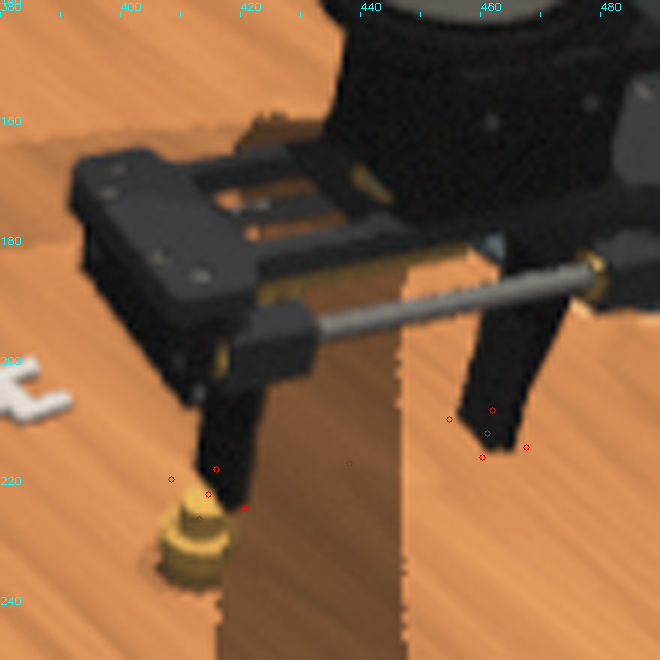

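```bash
python3 -m handwheel '[[8.7,[-0.2,3,0.15],[0,0,0]],[8.7,[-0.2,7,0.15],[0,0,0]],[8.7,[-0.2,10,0.15],[0,0,0]],[8.7,[-0.2,12,0.15],[0,0,0]],[8.7,[-0.2,14,0.15],[0,0,0]],[8.7,[-0.2,15,0.15],[0,0,0]],[8.7,[-0.2,15,0.15],[0,0,0]]]'
python3 - <<'E'
from h import *
a=cap("scene",5)
crop(a,370,200,110,110,6,"s5")
b=cap("top",5)
crop(b,160,140,100,110,5,"t5")
E
```

```text
t: 8.4
tool_pos: [514.9, 298.2, 108.2]
orientation: [-0.702, 0.702, -0.084, 0.083]
ft_force: [0.1, 0.8, -0.2]
finger_gap: 86.9
```

View pics/s5.png

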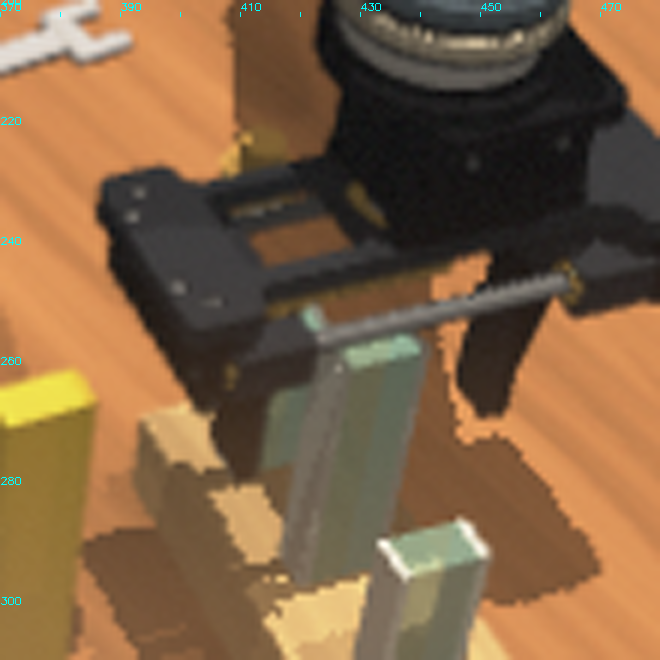

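View pics/t5.png

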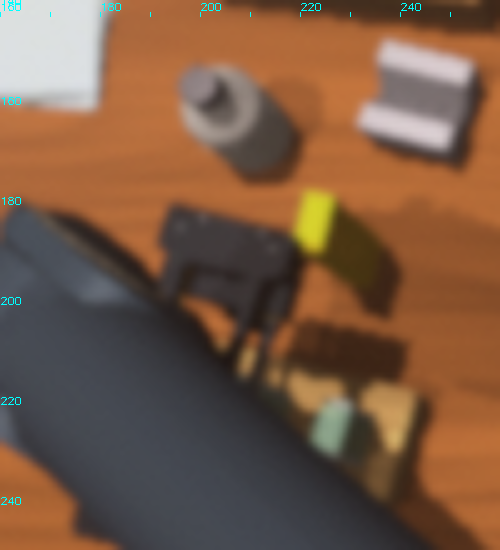

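```bash
python3 -m handwheel '[[5,[0,0,0],[0,0,0]],[4.2,[0,0,0],[0,0,0]],[4.2,[0,0,0],[0,0,0]],[4.2,[0,0,0],[0,0,0]]]' 3; python3 -m handwheel '[[3.6,[0,0,0],[0,0,0]],[3,[0,0,0],[0,0,0]],[3,[0,0,0],[0,0,0]],[3,[0,0,0],[0,0,0]]]' 3;  python3 - <<'E'
from h import *
a=cap("scene",6)
crop(a,370,200,110,110,6,"s6")
E
```

```text
t: 9.0
tool_pos: [515.0, 298.2, 108.6]
orientation: [0.702, -0.702, 0.084, -0.084]
ft_force: [-0.1, 0.2, -0.8]
finger_gap: 55.1
t: 9.5
tool_pos: [514.9, 298.2, 108.5]
orientation: [-0.702, 0.702, -0.084, 0.084]
ft_force: [0.0, -0.0, 0.5]
finger_gap: 34.0
```

View pics/s6.png

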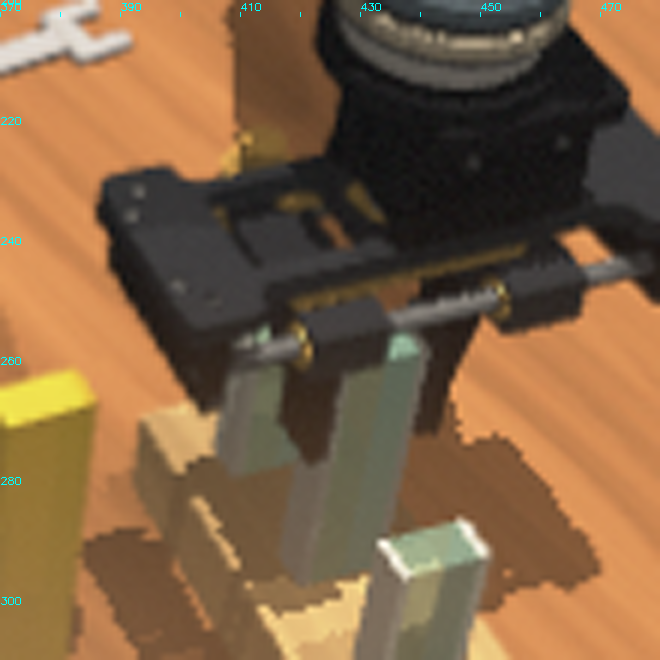

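```bash
python3 -m handwheel '[[2.5,[0,0,0],[0,0,0]],[2.5,[0,0,0],[0,0,0]],[2.5,[0,0,0],[0,0,0]],[2.5,[0,-0.5,0],[0,0,0]],[2.5,[0,-1,0],[0,0,0]]]' 25; python3 -m handwheel '[[2.5,[0,-1,0],[0,0,0]],[2.5,[0,-2,0],[0,0,0]],[2.5,[0,-3,0],[0,0,0]],[2.5,[0,-4,0],[0,0,0]],[2.5,[0,-4.5,0],[0,0,0]],[2.5,[0,-4.5,0],[0,0,0]]]';  python3 - <<'E'
from h import *
a=cap("scene",7)
crop(a,370,170,110,130,4.5,"s7")
E
```

```text
t: 10.18
tool_pos: [514.9, 298.0, 118.6]
orientation: [-0.702, 0.702, -0.084, 0.084]
ft_force: [0.3, -0.3, -2.0]
finger_gap: 33.8
t: 10.92
tool_pos: [515.2, 298.3, 164.0]
orientation: [0.702, -0.702, 0.083, -0.084]
ft_force: [0.2, 0.8, -2.0]
finger_gap: 33.7
```

View pics/s7.png

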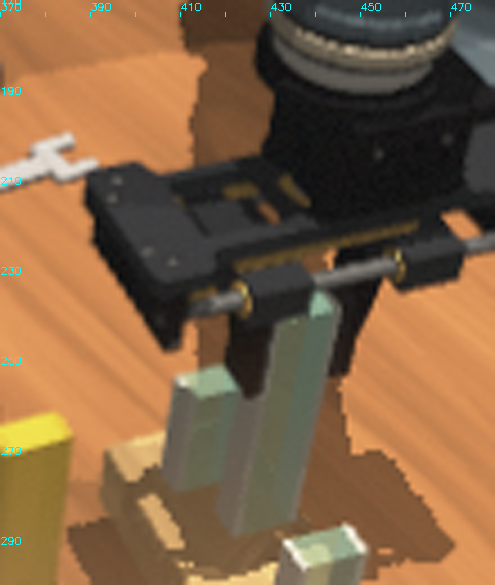

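```bash
python3 -m handwheel '[[2.5,[0,-3,0],[0,0,0]],[2.5,[0,-7,0],[0,0,0]],[2.5,[0.5,-10,-1],[0,0,0]],[2.5,[2,-11.2,-3.5],[0,-0.03,0]],[2.5,[4,-11.2,-7],[0,-0.06,0]],[2.5,[6,-11.2,-10.6],[0,-0.1,0]],[2.5,[8,-11.2,-14.2],[0,-0.14,0]],[2.5,[10,-11.2,-17.8],[0,-0.18,0]],[2.5,[12,-11.2,-21.4],[0,-0.22,0]],[2.5,[14,-11.2,-25],[0,-0.26,0]],[2.5,[16,-11.2,-28.6],[0,-0.29,0]],[2.5,[18,-11.2,-32],[0,-0.32,0]],[2.5,[19.7,-11.2,-34.6],[0,-0.345,0]],[2.5,[20.6,-11.2,-36.2],[0,-0.36,0]],[2.5,[20.9,-11.2,-36.6],[0,-0.362,0]],[2.5,[20.9,-11.2,-36.6],[0,-0.362,0]],[2.5,[20.9,-11.2,-36.6],[0,-0.362,0]]]'
python3 - <<'E'
from h import *
from plant import observe
np.set_printoptions(precision=3,suppress=True)
s=observe();q=s["orientation"];print(s["tool_pos"],s["joint_pos"],s["ft_force"])
M=R.from_quat([q[1],q[2],q[3],q[0]]).as_matrix();print(M)
a=cap("scene",8);b=cap("top",8)
T=s["tool_pos"]; G=T-[0,0,28.5]
X=M[:,0];Y=M[:,2];Z=np.array([0,0,1])
P=[G+17*i*X+8.5*j*Y+70*k*Z for i in(-1,1) for j in(-1,1) for k in(-1,1)]
crop(a,220,80,150,160,5,"s8",proj(a,P)); crop(b,260,120,170,120,4.5,"t8",proj(b,P))
E
```

```text
t: 13.1
tool_pos: [632.0, -104.9, 275.6]
orientation: [0.706, -0.705, -0.045, 0.045]
ft_force: [-0.7, 0.3, -2.2]
finger_gap: 34.0
[ 632.014 -104.942  275.624] [ 0.579  0.458 -0.689  1.525  0.299  1.266 -0.022] [-0.709  0.317 -2.191]
[[ 0.992 -0.    -0.127]
 [ 0.127  0.001  0.992]
 [-0.    -1.     0.001]]
```

View pics/s8.png

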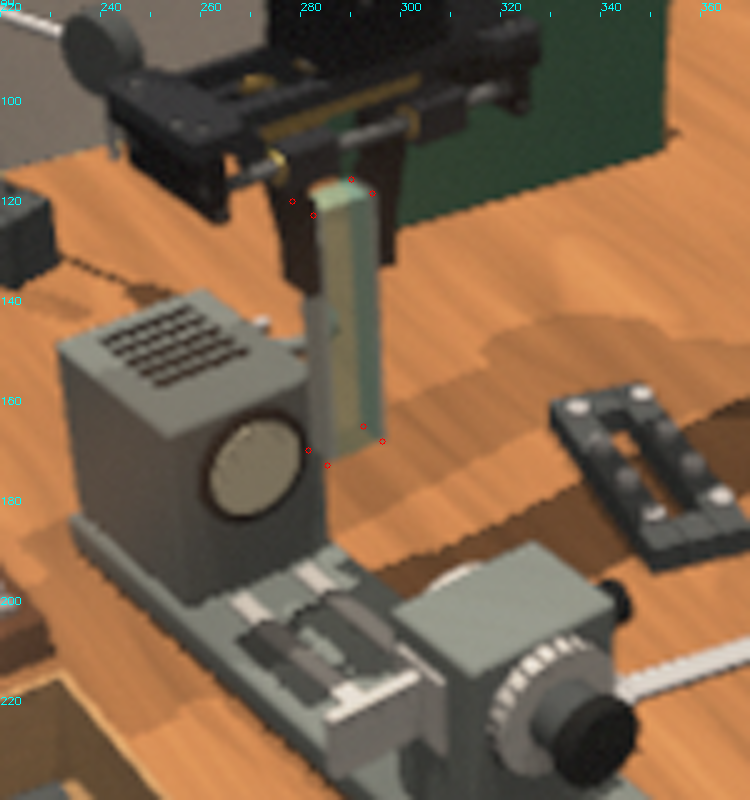

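View pics/t8.png

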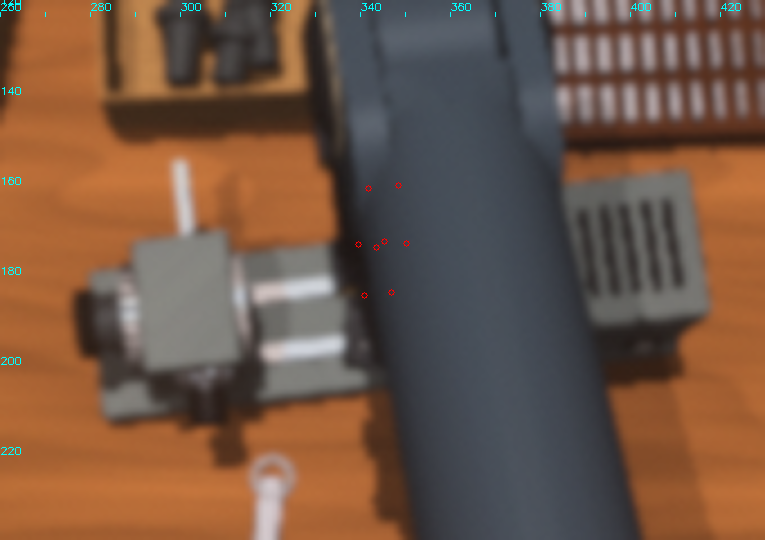

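```bash
python3 -m handwheel '[[2.5,[-0.1,1.5,-0.2],[0,0,0]],[2.5,[-0.1,4,-0.2],[0,0,0]],[2.5,[-0.1,6.5,-0.2],[0,0,0]],[2.5,[-0.1,9,-0.2],[0,0,0]],[2.5,[-0.1,11,-0.2],[0,0,0]],[2.5,[-0.1,12.5,-0.2],[0,0,0]],[2.5,[-0.1,13.2,-0.2],[0,0,0]],[2.5,[-0.1,13.5,-0.2],[0,0,0]],[2.5,[-0.1,13.5,-0.2],[0,0,0]],[2.5,[-0.1,13.5,-0.2],[0,0,0]],[2.5,[-0.1,13.5,-0.2],[0,0,0]]]'
python3 - <<'E'
from h import *
from plant import observe
np.set_printoptions(precision=3,suppress=True)
s=observe();q=s["orientation"];print(s["tool_pos"],s["qvel"],s["ft_force"])
M=R.from_quat([q[1],q[2],q[3],q[0]]).as_matrix();print(M)
a=cap("scene",9);b=cap("top",9)
T=s["tool_pos"]; G=T-[0,0,28.5]
X=M[:,0];Y=M[:,2];Z=np.array([0,0,1])
P=[G+17*i*X+8.5*j*Y+70*k*Z for i in(-1,1) for j in(-1,1) for k in(-1,1)]
crop(a,220,110,150,150,5,"s9",proj(a,P))
cv2.imwrite("pics/s9f.png",a["pixels"][:,:,::-1])
cv2.imwrite("pics/t9f.png",b["pixels"][:,:,::-1])
E
```

```text
t: 14.58
tool_pos: [631.8, -108.7, 141.1]
orientation: [-0.706, 0.706, 0.044, -0.044]
ft_force: [0.1, 0.2, -2.9]
finger_gap: 34.0
[ 631.756 -108.741  141.082] [ 0.001  0.     0.003  0.002 -0.    -0.001 -0.   ] [ 0.144  0.184 -2.888]
[[ 0.992  0.001 -0.125]
 [ 0.125 -0.     0.992]
 [ 0.001 -1.    -0.   ]]
```

View pics/s9.png

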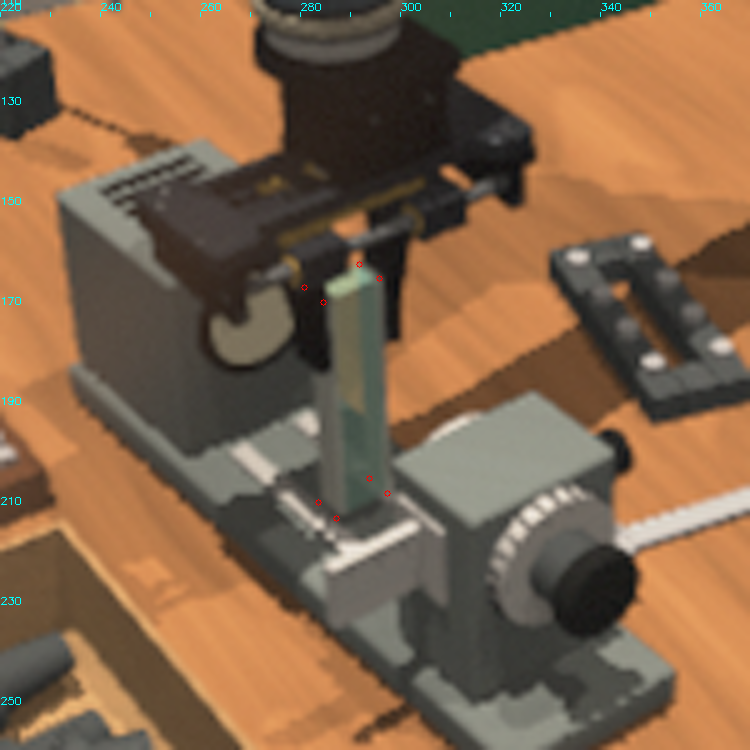

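View pics/s9f.png

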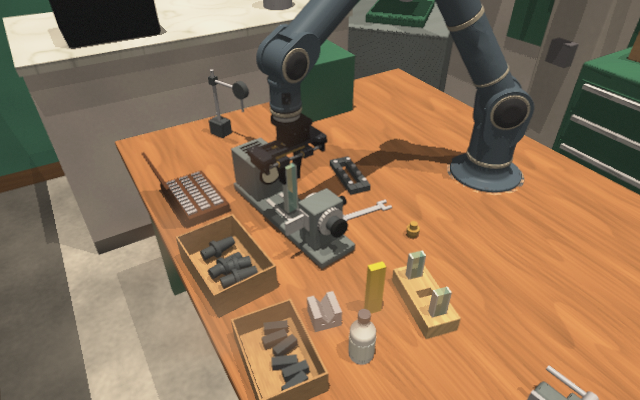

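View pics/t9f.png

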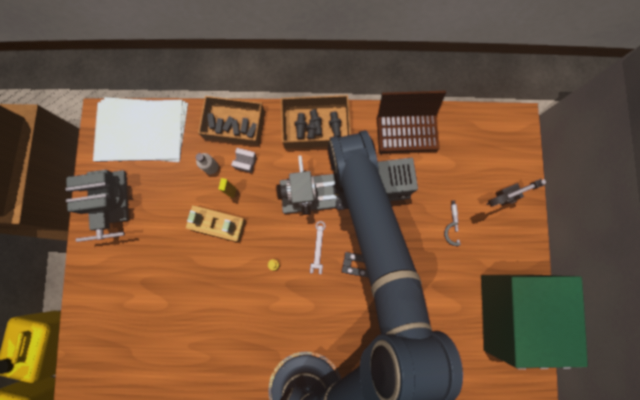

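Run:
```python
from h import *
b=load("top9")
yaw=0.124;xv=np.array([np.cos(yaw),np.sin(yaw),0]);yv=np.array([-np.sin(yaw),np.cos(yaw),0]);Z=np.array([0,0,1.])
E=np.array([537.8,2.1,110.])
pts=[E+13*(np.cos(t)*yv+np.sin(t)*Z)+k*25*xv for t in np.linspace(0,6.28,24) for k in(0,1)]
crop(b,270,150,60,75,8,"k9",proj(b,pts))
```

```text
(no output)
```

View pics/k9.png

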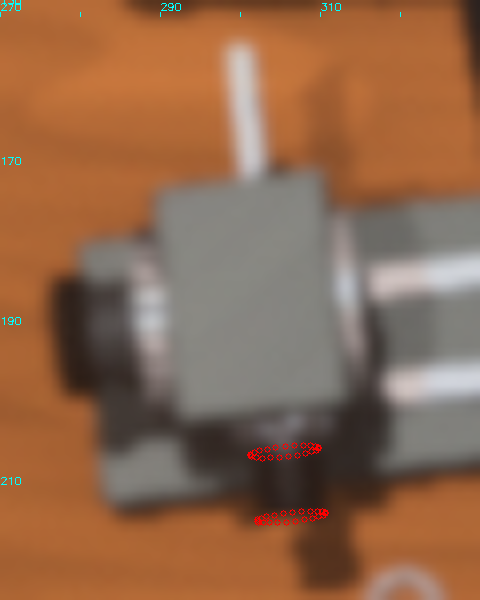

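The knob sits exactly at the expected home position: its end is near (306,214) in the top view. The glass is upright and still in the light path, so I'm handing in.

Run:
```python
from plant import observe, r
s=observe();print(s["t"],s["tool_pos"],s["finger_gap"],s["ft_force"])
print(r.close_job())
```

```text
14.675 [ 631.66106265 -108.7636473   140.91138369] 33.996300645748065 [ 0.76724567  0.21237222 -1.37599588]
the job is handed in; nothing more can be done
None
```

I pushed the tint slide home, lifted the long glass by its frosted edges, and handed the job in at 14.7 s. The glass was held in the light path with the grip set to 25 N; no verdict is reported.

**Slide:** it stopped moving while the push force rose to about 17 N. The last top view shows the knob where it should be when fully home.

**Glass:**

| Check | Last reading |
|---|---|
| Middle, from my estimate of the light path's centre | about 1 mm across the light, 2 mm along it, 2.5 mm high |
| Faces square to the light | within about 0.01 rad |
| Finger opening | 34.0 mm, the full width of the glass |
| Joint speeds | near zero |

These figures come from the arm's pose and assume the glass has not slipped in the grip. In the last picture the lower end of the glass differed by about 1–1.5 pixels (roughly 3 mm) from where the arm pose put it. That is within tolerance, so I left it.

**Rest of the bench:** both short glasses still stand in the block, and I saw nothing moved in the two full views. I judged this by eye only.

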